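# Sort loose valve parts into their trays

### The arm

A 6-joint arm with a two-finger parallel gripper is mounted at the origin on the work surface. World frame = base frame: x ahead of the robot, y to its left, z up, the work surface at z = 0. Lengths are in m, angles in degrees, forces in N, time in s.
With the tool pointing down it reaches from about 0.275 to 0.875 m from the base axis. Payload 12.5 kg.
Tool frame: the origin (TCP) lies between the finger pads; the fingertips stand 22 mm ahead of it and the grasp point (between the pads) lies 3 mm ahead of it; z points along the fingers, y is the line along which they close (so a half turn about z gives the same grasp; the last joint's range is limited). The gripper opens to 85 mm and grips with 20 to 120 N. Pads are 22 mm wide; open, the fingers measure 114 mm over their backs; the gripper's body (76 mm by 85 mm) begins 54 mm behind the grasp point. The pads swing forward as they close: fully open they stand 13 mm farther back than shut.
Start: joints at [70.382, 20.094, 94.641, -0, 65.266, -4.847], TCP at [0.14, 0.532, 0.221] pointing down, gripper open.
Joint ranges: [-157.81, 157.81], [-45, 120.19], [0.68, 151.7], [-89.99, 269.99], [4.06, 180], [-164.3, 164.3]. Speed limits (degrees/s): [127.2, 127.2, 159.86, 180, 180, 180].

### API

Orientations are given as [roll, pitch, yaw] about the fixed x, y, z axes, in that order (R = Rz(yaw) Ry(pitch) Rx(roll)).
In Python, from plant import manip gives the robot as it stands.
- The arm moves only by the shell command python3 -m jog 'ROWS' [OPENING]. ROWS is rows parted by semicolons, their numbers by spaces, 1 to 20 of them, each of 6 numbers: dx, dy, dz in m, then a rotation vector rx, ry, rz in degrees; each row is the pose to reach, as a shift and turn from the pose commanded when the command began, along the tool's axes at that moment; what a row does not reach only later rows make up. A row lasts 1/12 s, in which the tool goes at most 0.0417 m and 7.16 degrees, less where a joint would pass 70% of its speed; a pose out of reach is approached as far as the arm can. OPENING is the opening from 0.0 (shut) to 1.0 (fully open), set as the command begins (- or left out keeps the last). The fingers move at their own pace and stop on an object; the grip force is fixed at half the most. Time passes only in rows, so rows that do not move let the fingers close. It prints the time, the measured TCP pose, the force, the opening and the grip force at its end.
- manip.read_state(): the state, without advancing time (a new reading comes with each control period).
- manip.capture(name): name is "scene" or "top" or "wrist"; returns a dict with "image" (384x512x3 uint8, red, green, blue), "vertical_fov" (degrees; the focal length in pixels is half the picture's height over the tangent of half this angle, whatever the lens; pixels are square), "cx", "cy" (the principal point, pixels), "distortion" ([k1, k2, p1, p2, k3] as OpenCV has them; the pictures are not rectified), "origin" and "rotation" of the camera in the world; the wrist camera has in their place "tool_from_camera" (4x4, takes a point from camera to tool coordinates, whose origin is the TCP and whose axes are the flange's). Camera axes: x right, y up, looking along -z (the intrinsics and any distortion apply to the point x, -y, -z); pixel columns grow to the right and rows downward; lengths in m; the calibration is good to about 2 mm. A picture is of the moment at which its call begins: read the wrist's pose just before it. There is no depth.
- manip.hand_in(): hands the job in; it is judged then, once.
The state is a dict: "time": time; "joints": joint angles; "qvel": joint speeds; "effort": joint torques, N m; "tcp_pos": TCP position; "ee_rot": TCP orientation; "contact_force": force on the tool from outside, world axes, zero at the start; "ft_torque": the same for the moment, N m; "opening": opening from 0.0 (shut) to 1.0 (fully open); "gripper_force": force on a finger pad.
Only numpy, scipy, OpenCV 4.12 (cv2) and the standard library are available. Lean on these libraries where they do the work, as an engineer would, in place of code of your own. Each camera call takes 0.05 s, during which the arm holds its last target. There are 200 camera calls.

### The job

Sort the five loose parts lying about the front of the bench into the three grey trays: both coils, both valve bodies and the core tube each go into the tray that carries a sample of their kind on its ledge. Set every part down gently, not dropped, standing upright flat on the tray's floor and not on top of another, and leave the red bottle standing where it is.

Things in the scene. Friction and masses are not known exactly. Their poses are not given: they have to be found in the camera images.
- coil_large: Larger loose solenoid coil: black block 42 (x) x 44 (y) x 36 mm high, steel-rimmed round bore on top, connector tab on its +x side ending 33 mm from the origin (26 mm wide, 5 to 27 mm up). Grip the block across y, 44 mm. 0.16 kg. Origin: centre of the block's underside. z up; starts upright on the bench at any yaw.
- coil_small: Smaller loose solenoid coil: black block 32 (x) x 34 (y) x 30 mm high, steel-rimmed round bore on top, connector tab on its +x side ending 30 mm from the origin (20 mm wide, 4 to 23 mm up). Grip the block across y, 34 mm. 0.09 kg. Origin: centre of the block's underside. z up; starts upright on the bench at any yaw.
- valve_straight: Loose valve body with two ports: aluminium block 40 (x) x 36 (y) x 26 mm high, brass stubs 18 mm thick on its +x and -x sides ending 30 mm from the origin, round steel neck 26 mm thick on top up to 38, brass tip to 44 mm. Grip the block across y, 36 mm. 0.22 kg. Origin: centre of the block's underside. z up; starts upright on the bench at any yaw.
- valve_end: Loose valve body with one port: aluminium block 36 (x) x 36 (y) x 36 mm high, one brass stub 18 mm thick on its +x side ending 30 mm from the origin, round steel neck 26 mm thick on top up to 44, brass tip to 50 mm. Grip the block across y, 36 mm. 0.24 kg. Origin: centre of the block's underside. z up; starts upright on the bench at any yaw.
- core_tube: Loose core tube, bare steel, round: foot flange 36 mm across, 8 mm high; tube 20 mm across from 8 to 46 mm up; tip 12 mm across up to 56 mm. Grip the tube, 20 mm, from any side. 0.12 kg. Origin: centre of the flange's underside. z up; starts upright on the bench at any yaw.
- coil_tray: Grey tray for coils. Fixed, open on top: outside 140 (x) x 170 (y) x 30 mm high, walls and floor 4 mm. Origin: centre of the underside, at bench height; x points away from the robot within 7 degrees. Beyond the far (+x) wall, from x = 69 to 125 mm, a ledge 12 mm high, 100 mm wide carries its fixed sample, centred at x = 98 mm: a black coil, its top 42 mm up.
- valve_tray: Grey tray for valve bodies. Fixed, open on top: outside 140 (x) x 170 (y) x 30 mm high, walls and floor 4 mm. Origin: centre of the underside, at bench height; x points away from the robot within 7 degrees. Beyond the far (+x) wall, from x = 69 to 125 mm, a ledge 12 mm high, 100 mm wide carries its fixed sample, centred at x = 98 mm: an aluminium valve body, its top 56 mm up.
- core_tray: Grey tray for core tubes. Fixed, open on top: outside 140 (x) x 170 (y) x 30 mm high, walls and floor 4 mm. Origin: centre of the underside, at bench height; x points away from the robot within 7 degrees. Beyond the far (+x) wall, from x = 69 to 125 mm, a ledge 12 mm high, 100 mm wide carries its fixed sample, centred at x = 98 mm: a standing steel core tube, its top 68 mm up.
- bottle: Red plastic bottle of thread-locking compound, 40 mm across, 95 mm high, standing at the left or right side of the parts, not to be disturbed. Origin: centre of its underside.
There are look-alikes about, which are no part of the job. Leave any green look-alike of the valve_end alone.

How it is judged (in metres and radians):
At the end, for the whole second after the job is handed in: Both coils in the coil tray, both valve bodies in the valve tray, the core tube in the core tray: each origin inside the inner walls and under 10 mm above the tray's underside, upright within 0.12 rad, at rest, released; bottle upright and within 30 mm of its start (x of coil_large in the frame of coil_tray between -0.066 and 0.066 m and y of coil_large in the frame of coil_tray between -0.081 and 0.081 m and z of each of coil_large, coil_small in the frame of coil_tray below 0.01 m and angle between each of coil_large, coil_small, valve_straight, valve_end, core_tube's own z axis and vertical below 0.12 rad and linear speed of each of coil_large, coil_small, valve_straight, valve_end, core_tube below 0.03 m/s and contact force between the fingers and coil_large below 0.1 N and x of coil_small in the frame of coil_tray between -0.066 and 0.066 m and y of coil_small in the frame of coil_tray between -0.081 and 0.081 m and contact force between the fingers and coil_small below 0.1 N and x of valve_straight in the frame of valve_tray between -0.066 and 0.066 m and y of valve_straight in the frame of valve_tray between -0.081 and 0.081 m and z of each of valve_straight, valve_end in the frame of valve_tray below 0.01 m and contact force between the fingers and valve_straight below 0.1 N and x of valve_end in the frame of valve_tray between -0.066 and 0.066 m and y of valve_end in the frame of valve_tray between -0.081 and 0.081 m and contact force between the fingers and valve_end below 0.1 N and x of core_tube in the frame of core_tray between -0.066 and 0.066 m and y of core_tube in the frame of core_tray between -0.081 and 0.081 m and z of core_tube in the frame of core_tray below 0.01 m and contact force between the fingers and core_tube below 0.1 N and angle between bottle's own z axis and vertical below 0.2 rad and distance of bottle from where it was at the start of the episode below 0.03 m); the robot touches nothing.
It fails at once if a part is dropped or thrown: out of the fingers and faster than 0.8 m/s (a fall of about 33 mm) ((contact force between the fingers and coil_large below 0.05 N and linear speed of coil_large above 0.8 m/s) or (contact force between the fingers and coil_small below 0.05 N and linear speed of coil_small above 0.8 m/s) or (contact force between the fingers and valve_straight below 0.05 N and linear speed of valve_straight above 0.8 m/s) or (contact force between the fingers and valve_end below 0.05 N and linear speed of valve_end above 0.8 m/s) or (contact force between the fingers and core_tube below 0.05 N and linear speed of core_tube above 0.8 m/s)).
It fails at once if the red bottle is knocked over or pushed more than 30 mm (angle between bottle's own z axis and vertical above 0.4 rad or distance of bottle from where it was at the start of the episode above 0.03 m).
It also fails if it takes over 118 s, if anything falls off the work surface, if the arm or the gripper's body presses on something with over 40 N, if the wrist force passes 120 N, or if a joint passes its speed limit or range.

## Working session

There is one attempt and no reset: what is moved stays moved. The work goes in short steps, Python scripts to look and compute and a shell command to move; the robot and the scene stay as the last step left them, time stands still between calls to the robot, and variables do not carry over. Pictures are saved under pics/ and viewed, at most 14 in all, crops included, and the job is handed in when it is done.

```bash
mkdir -p pics; ls; python3 - <<'E'
from plant import manip
import cv2,pickle
d={}
for n in("scene","top","wrist"):
    c=manip.capture(n);d[n]=c
    print(n,{k:v for k,v in c.items() if k!="image"})
    cv2.imwrite(f"pics/{n}0.png",cv2.resize(c["image"][:,:,::-1],(800,600),interpolation=cv2.INTER_CUBIC))
s=manip.read_state();print(s)
pickle.dump((d,s),open("d0.pkl","wb"))
E
```

```text
pics
scene {'vertical_fov': 57.233599176807154, 'cx': 249.17566903229385, 'cy': 191.34513280353926, 'distortion': array([-0.01742557,  0.        ,  0.        ,  0.        ,  0.        ]), 'origin': array([ 0.9396575 , -0.41760284,  0.68257149]), 'rotation': array([43.92897628, -0.58014623, 51.00756267])}
top {'vertical_fov': 48.257380900912885, 'cx': 254.12692888595245, 'cy': 195.43414540744078, 'distortion': array([-0.09799799,  0.        ,  0.        ,  0.        ,  0.        ]), 'origin': array([ 0.35196827, -0.0138378 ,  1.07926323]), 'rotation': array([  6.91889304,   0.34098582, -91.61821013])}
wrist {'vertical_fov': 63.528861630689256, 'cx': 256.7927410195394, 'cy': 193.32490484216933, 'distortion': array([-0.08328348,  0.        ,  0.        ,  0.        ,  0.        ]), 'tool_from_camera': array([[-4.51140764e-04,  9.55686745e-01,  2.94385195e-01,
         7.53991711e-02],
       [ 9.99999339e-01,  1.19763806e-04,  1.14368450e-03,
        -1.44551692e-03],
       [ 1.05774742e-03,  2.94385516e-01, -9.55686167e-01,
        -1.52951756e-01],
       [ 0.00000000e+00,  0.00000000e+00,  0.00000000e+00,
         1.00000000e+00]])}
{'time': 0.15, 'joints': array([ 7.03842551e+01,  2.01158346e+01,  9.46659026e+01,  4.07679626e-04,
        6.52668935e+01, -4.84786758e+00]), 'qvel': array([ 0.04338989, -0.09220895, -0.10574544,  0.09666295,  0.03057621,
       -0.02052466]), 'effort': array([ 1.23296573e-03, -5.06258368e+01, -2.91506338e+01, -2.93694882e-05,
        3.35720062e-03,  3.40041872e-06]), 'tcp_pos': array([0.14009316, 0.53160297, 0.22111301]), 'ee_rot': array([-1.79951575e+02, -4.47860595e-03,  1.65231950e+02]), 'contact_force': array([-0.26344856, -0.04012535,  0.18765994]), 'ft_torque': array([ 0.03220541, -0.0163717 , -0.00636988]), 'gripper_force': 0.0, 'opening': 1.0007067380467967}
```

View pics/top0.png

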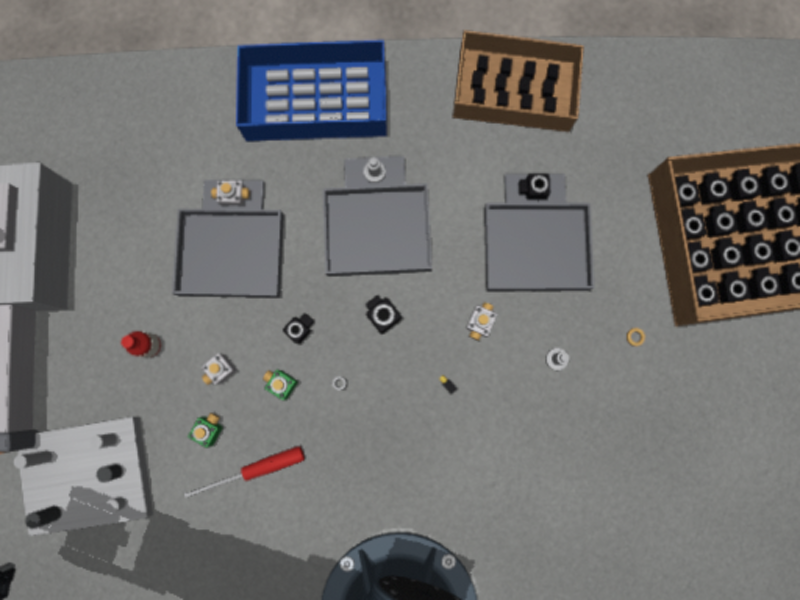

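View pics/scene0.png

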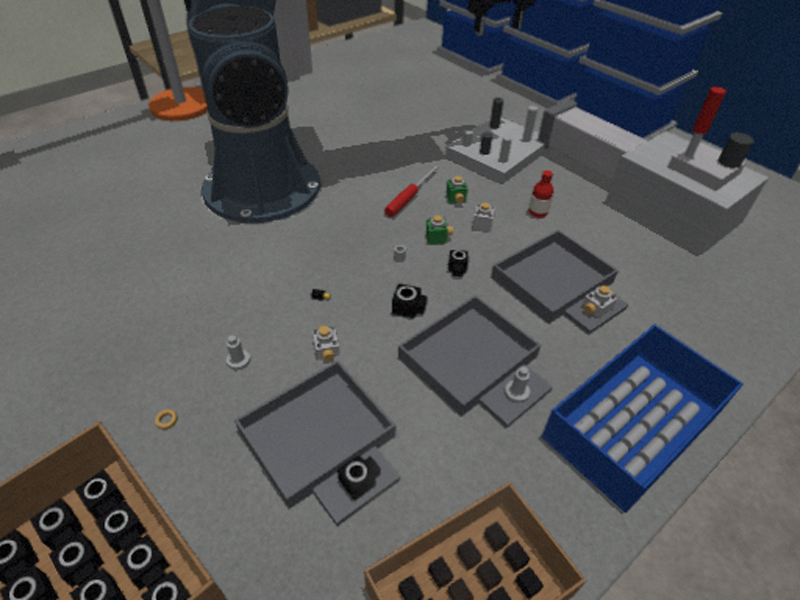

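Candidates (top0.png, 800x600):
- Coils: (383,313) is large and (298,328) is small. The black samples and the crate are not loose parts.
- Valve bodies: (482,321) is aluminium with two stubs, so valve_straight. (217,370) is aluminium with one stub, so valve_end. The green look-alikes at (280,384) and (205,432) stay put.
- Core tube: (558,359). The small ring at (340,383) and the brass ring at (636,337) are not it.
- Trays: valve (230,253), core (378,230), coil (538,248).
- Bottle: (140,343).

Next I rectify a close crop.

```bash
cat > h.py <<'E'
import numpy as np,cv2
from scipy.spatial.transform import Rotation as R
def K(c):
    f=192/np.tan(np.radians(c["vertical_fov"]/2));return np.array([[f,0,c["cx"]],[0,f,c["cy"]],[0,0,1.]])
def pose(c,s=None):
    if "origin" in c: return R.from_euler("xyz",c["rotation"],degrees=True).as_matrix(),np.array(c["origin"])
    T=np.array(c["tool_from_camera"]);Rt=R.from_euler("xyz",s["ee_rot"],degrees=True).as_matrix()
    return Rt@T[:3,:3],Rt@T[:3,3]+s["tcp_pos"]
def proj(c,P,s=None):
    Rc,o=pose(c,s);q=(np.atleast_2d(P)-o)@Rc*[1,-1,-1]
    return cv2.projectPoints(q.reshape(-1,1,3).astype(float),np.zeros(3),np.zeros(3),K(c),np.array(c["distortion"]))[0].reshape(-1,2)
def rect(c,x0,x1,y0,y1,z,ppm,s=None):
    "orthographic picture of plane z: up=+x, left=+y"
    xs=np.arange(x1,x0,-1/ppm);ys=np.arange(y1,y0,-1/ppm)
    X,Y=np.meshgrid(xs,ys,indexing="ij")
    m=proj(c,np.stack([X.ravel(),Y.ravel(),np.full(X.size,z)],1),s).reshape(*X.shape,2).astype(np.float32)
    im=cv2.remap(c["image"],m[...,0],m[...,1],cv2.INTER_CUBIC)[:,:,::-1].copy()
    return im
def grid(im,x1,y1,ppm,step):
    h,w=im.shape[:2]
    for k in range(-40,80):
        v=k*step;r=int(round((x1-v)*ppm));q=int(round((y1-v)*ppm))
        if 0<=r<h: cv2.line(im,(0,r),(w,r),(0,255,255),1);cv2.putText(im,f"{v*1000:.0f}",(1,r-2),0,.4,(0,255,255),1)
        if 0<=q<w: cv2.line(im,(q,0),(q,h),(0,255,255),1);cv2.putText(im,f"{v*1000:.0f}",(q+2,h-3),0,.4,(0,255,255),1)
    return im
E
python3 - <<'E'
import pickle;from h import *
d,s=pickle.load(open("d0.pkl","rb"))
im=rect(d["top"],.22,.66,-.32,.34,.035,1200)
cv2.imwrite("pics/r.png",grid(im,.66,.34,1200,.05));print(im.shape)
E
```

```text
(528, 792, 3)
```

View pics/r.png

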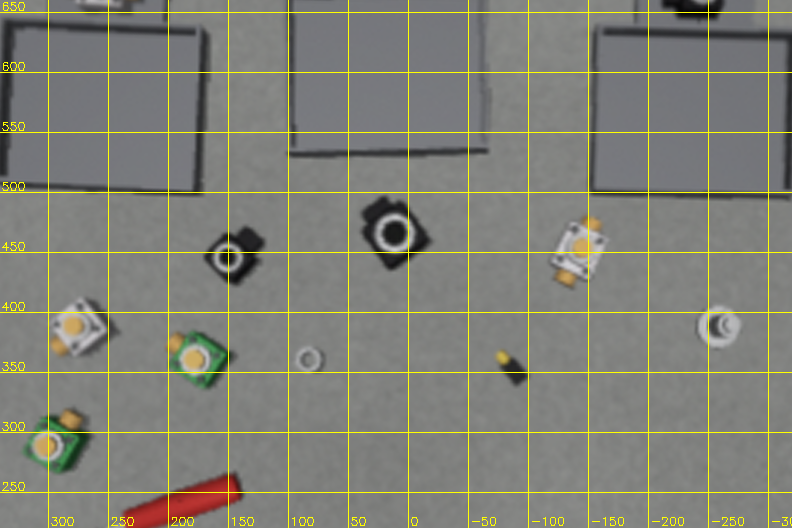

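```bash
cat >> h.py <<'E'
def unproj(c,uv,z,s=None):
    Rc,o=pose(c,s);n=cv2.undistortPoints(np.array(uv,float).reshape(-1,1,2),K(c),np.array(c["distortion"])).reshape(-1,2)
    d=np.c_[n[:,0],-n[:,1],-np.ones(len(n))]@Rc.T
    return o+d*((z-o[2])/d[:,2])[:,None]
def go(p,phi=None,frm=None):
    "tool-axis shift and turn to TCP p with finger line at world angle phi (deg)"
    from plant import manip
    s=manip.read_state();Rt=R.from_euler("xyz",s["ee_rot"],degrees=True).as_matrix()
    d=Rt.T@(np.array(p)-s["tcp_pos"]);cur=s["ee_rot"][2]-90
    r=0 if phi is None else -((phi-cur+90)%180-90)
    print("t %.2f"%s["time"],"tcp",s["tcp_pos"].round(4),"phi %.1f"%cur,"rows: %.4f %.4f %.4f 0 0 %.1f"%(*d,r),"n>=%.1f"%max(np.linalg.norm(d)/.0417,abs(r)/7.16))
E
python3 - <<'E'
import pickle;from h import *
d,s=pickle.load(open("d0.pkl","rb"));c=d["top"]
k=512/800
for n,q in dict(valve=[(178,211),(283,211),(282,297),(175,295)],core=[(325,191),(425,187),(432,271),(327,275)],coil=[(485,206),(588,205),(592,290),(487,291)]).items():
    P=unproj(c,np.array(q)*k,.03)[:,:2];e=(P[0]+P[1]-P[2]-P[3])/2
    print(n,P.mean(0).round(4),"yaw %.1f"%np.degrees(np.arctan2(e[1],e[0])),np.linalg.norm(e).round(3))
print("bottle base",unproj(c,np.array([[150,345]])*k,.0),"cap",unproj(c,np.array([[131,342]])*k,.095))
go((.375,.27,.2));
E
```

```text
valve [0.5719 0.2562] yaw -1.0 0.139
core [0.6011 0.0173] yaw 1.6 0.138
coil [ 0.5661 -0.2398] yaw -1.3 0.139
bottle base [[0.42941012 0.39532038 0.        ]] cap [[0.42779945 0.38873349 0.095     ]]
t 0.15 tcp [0.1401 0.5316 0.2211] phi 75.2 rows: -0.2938 -0.1931 0.0213 0 0 0.0 n>=8.4
```

```bash
cat > cap.py <<'E'
import sys,pickle;from plant import manip
s=manip.read_state();c=manip.capture("wrist");pickle.dump((c,s),open(sys.argv[1]+".pkl","wb"))
E
python3 -m jog '-.294 -.193 .021 0 0 0;-.294 -.193 .021 0 0 0;-.294 -.193 .021 0 0 0;-.294 -.193 .021 0 0 0;-.294 -.193 .021 0 0 0;-.294 -.193 .021 0 0 0;-.294 -.193 .021 0 0 0;-.294 -.193 .021 0 0 0;-.294 -.193 .021 0 0 0;-.294 -.193 .021 0 0 0;-.294 -.193 .021 0 0 0;-.294 -.193 .021 0 0 0' 1
python3 cap.py w1; python3 -c "
from h import *
go((.43,.15,.2))"
```

```text
time: 1.15
tcp_pos: [0.3749, 0.2706, 0.2004]
ee_rot: [-180.0, -0.0, 165.2]
contact_force: [-0.1, -0.1, -0.4]
opening: 1.001
gripper_force: 0.0
t 1.20 tcp [0.3747 0.2709 0.2005] phi 75.3 rows: -0.0842 -0.1028 0.0004 0 0 0.0 n>=3.2
```

```bash

python3 -m jog '-.084 -.103 0 0 0 0;-.084 -.103 0 0 0 0;-.084 -.103 0 0 0 0;-.084 -.103 0 0 0 0;-.084 -.103 0 0 0 0;-.084 -.103 0 0 0 0' >/dev/null; python3 cap.py w2
python3 -m jog '-.055 -.13 0 0 0 0;-.055 -.13 0 0 0 0;-.055 -.13 0 0 0 0;-.055 -.13 0 0 0 0;-.055 -.13 0 0 0 0;-.055 -.13 0 0 0 0' >/dev/null; python3 cap.py w3
python3 -m jog '-.029 -.148 0 0 0 0;-.029 -.148 0 0 0 0;-.029 -.148 0 0 0 0;-.029 -.148 0 0 0 0;-.029 -.148 0 0 0 0;-.029 -.148 0 0 0 0' >/dev/null; python3 cap.py w4
python3 -m jog '.027 -.131 0 0 0 0;.027 -.131 0 0 0 0;.027 -.131 0 0 0 0;.027 -.131 0 0 0 0;.027 -.131 0 0 0 0;.027 -.131 0 0 0 0'; python3 cap.py w5
python3 - <<'E'
import pickle;from h import *
T=[]
for i,(x,y,z) in enumerate([(.387,.272,.036),(.446,.150,.030),(.467,.011,.036),(.452,-.143,.026),(.389,-.265,.008)]):
    c,s=pickle.load(open(f"w{i+1}.pkl","rb"));h=.05;ppm=2600
    T.append(grid(rect(c,x-h,x+h,y-h,y+h,z,ppm,s),x+h,y+h,ppm,.01)[:260,:260])
T.append(T[0]*0)
im=np.vstack([np.hstack(T[:3]),np.hstack(T[3:])]);cv2.imwrite("pics/m.png",im);print(im.shape)
E
```

```text
time: 3.35
tcp_pos: [0.3817, -0.2593, 0.2004]
ee_rot: [180.0, -0.0, 165.3]
contact_force: [-0.1, 0.7, -0.3]
opening: 0.998
gripper_force: 0.0
(520, 780, 3)
```

View pics/m.png

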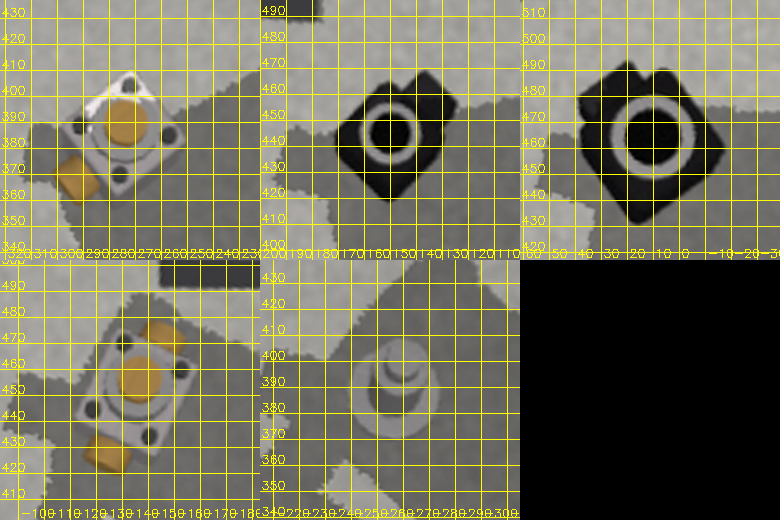

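The mosaic shows the two aluminium bodies, the two coils and the core tube up close, so all five choices are confirmed. Core tube first.

```bash
python3 -c "
from h import *
go((.3898,-.2667,.035));go((.60,.017,.14),0)"
```

```text
t 3.40 tcp [ 0.3819 -0.259   0.2004] phi 75.3 rows: -0.0096 -0.0055 0.1654 0 0 0.0 n>=4.0
t 3.40 tcp [ 0.3819 -0.259   0.2004] phi 75.3 rows: -0.1411 0.3223 0.0606 0 0 75.3 n>=10.5
```

```bash
python3 -m jog '-.0096 -.0055 .04 0 0 0;-.0096 -.0055 .08 0 0 0;-.0096 -.0055 .12 0 0 0;-.0096 -.0055 .15 0 0 0;-.0096 -.0055 .1654 0 0 0;-.0096 -.0055 .1654 0 0 0;-.0096 -.0055 .1654 0 0 0' >/dev/null
python3 -m jog '0 0 0 0 0 0;0 0 0 0 0 0;0 0 0 0 0 0;0 0 0 0 0 0;0 0 0 0 0 0;0 0 0 0 0 0;0 0 0 0 0 0;0 0 0 0 0 0;0 0 0 0 0 0;0 0 0 0 0 0' 0.05
```

```text
time: 4.82
tcp_pos: [0.3901, -0.2696, 0.0365]
ee_rot: [-179.9, 0.2, 165.2]
contact_force: [-0.8, 0.8, 17.3]
opening: 0.137
gripper_force: 86.1
```

```bash
python3 cap.py w6; python3 -c "
import pickle,cv2
c,s=pickle.load(open('w6.pkl','rb'));print(s['opening'],s['contact_force'],s['gripper_force'])
cv2.imwrite('pics/w6.png',cv2.resize(c['image'][:,:,::-1],(800,600)))"
```

```text
0.13679670789321643 [-0.83216716  0.78156034 17.2514694 ] 86.06974080204964
```

View pics/w6.png

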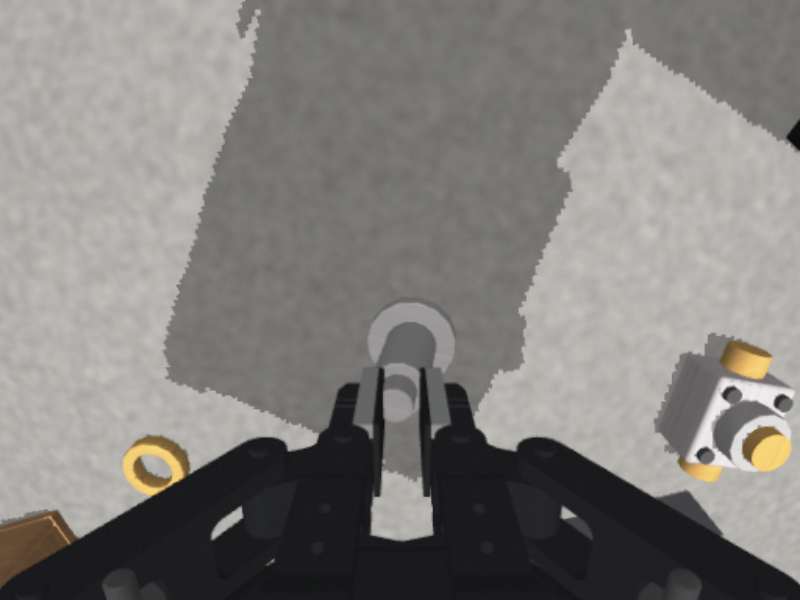

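```bash
python3 -c "
import pickle;from h import *
c,s=pickle.load(open('w6.pkl','rb'));p=s['tcp_pos']
print(proj(c,[[p[0],p[1],z] for z in(0,.008,.046,.056)],s)/.64)
print(unproj(c,np.array([[411,342]])*.64,.008,s),unproj(c,np.array([[400,390]])*.64,.056,s))"
```

```text
[[405.37641575 340.5666953 ]
 [405.48545508 347.94999248]
 [406.14101594 392.54113993]
 [406.36394617 407.78563572]]
[[ 0.38814737 -0.26675509  0.008     ]] [[ 0.38362184 -0.26988505  0.056     ]]
```

```bash
python3 -m jog '0 0 -.02 0 0 0;0 0 -.05 0 0 0;0 0 -.08 0 0 0;0 0 -.105 0 0 0;0 0 -.105 0 0 0'; python3 -c "
from h import *
go((.60,.017,.141),0);go((.60,.017,.0405),0)"
```

```text
time: 5.28
tcp_pos: [0.3906, -0.27, 0.1444]
ee_rot: [-179.8, 0.4, 165.2]
contact_force: [0.7, -0.4, -1.0]
opening: 0.087
gripper_force: 105.2
t 5.28 tcp [ 0.3906 -0.27    0.1444] phi 75.2 rows: -0.1293 0.3309 0.0032 0 0 75.2 n>=10.5
t 5.28 tcp [ 0.3906 -0.27    0.1444] phi 75.2 rows: -0.1287 0.3312 0.1037 0 0 75.2 n>=10.5
```

```bash
python3 cap.py w7; python3 -c "
import pickle,cv2
c,s=pickle.load(open('w7.pkl','rb'));print(s['opening'],s['contact_force'],s['gripper_force'])
cv2.imwrite('pics/w7.png',cv2.resize(c['image'][170:,130:380,::-1],(800,685))[:600])"
```

```text
0.08660847737723047 [ 0.65814289 -0.44194625 -0.97642085] 105.16882589785382
```

View pics/w7.png

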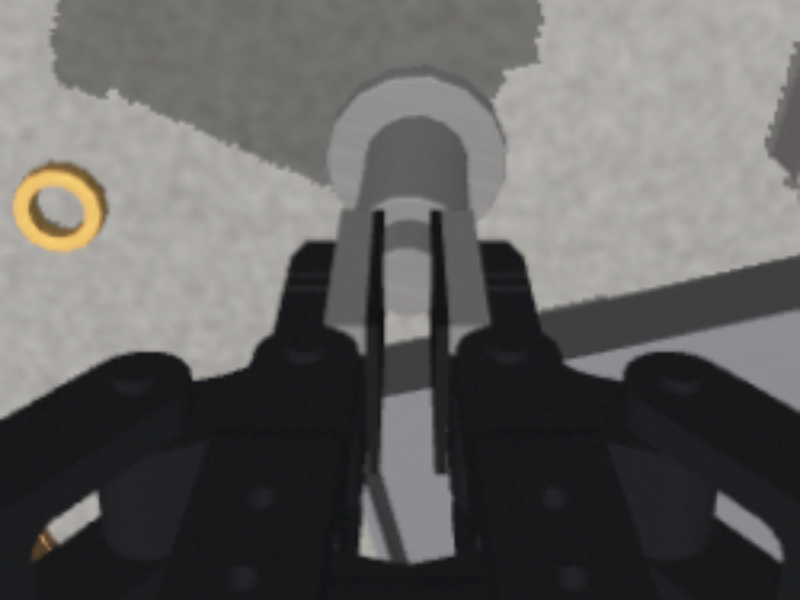

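```bash
python3 -c "
import pickle;from h import *
c,s=pickle.load(open('w7.pkl','rb'));Rt=R.from_euler('xyz',s['ee_rot'],degrees=True).as_matrix()
f=lambda q:((proj(c,np.array(q)@Rt.T+s['tcp_pos'],s)-[130,170])*3.2).round(0).tolist()
print('padtip near edge',f([[.011,-.006,.022],[.011,.006,.022],[.011,-.006,-.01]]))
for b in(.036,.045,.055,.065): print(b,'flange L,R,near,far; tubetop near/far; tip near/far',f([[0,-.018,b-.008],[0,.018,b-.008],[.018,0,b-.008],[-.018,0,b-.008],[.01,0,b-.046],[-.01,0,b-.046],[.006,0,b-.056],[-.006,0,b-.056]]))
"
```

```text
padtip near edge [[383.0, 128.0], [447.0, 128.0], [378.0, 199.0]]
0.036 flange L,R,near,far; tubetop near/far; tip near/far [[323.0, 170.0], [506.0, 170.0], [414.0, 83.0], [414.0, 252.0], [416.0, 204.0], [416.0, 316.0], [417.0, 257.0], [416.0, 327.0]]
0.045 flange L,R,near,far; tubetop near/far; tip near/far [[326.0, 153.0], [501.0, 153.0], [414.0, 69.0], [414.0, 233.0], [416.0, 182.0], [415.0, 289.0], [416.0, 230.0], [416.0, 297.0]]
0.055 flange L,R,near,far; tubetop near/far; tip near/far [[330.0, 136.0], [497.0, 136.0], [414.0, 56.0], [413.0, 212.0], [415.0, 159.0], [415.0, 261.0], [416.0, 204.0], [415.0, 268.0]]
0.065 flange L,R,near,far; tubetop near/far; tip near/far [[333.0, 120.0], [493.0, 120.0], [413.0, 43.0], [413.0, 194.0], [415.0, 139.0], [414.0, 237.0], [415.0, 180.0], [415.0, 241.0]]
```

```bash
python3 -c "
from plant import manip;from h import *
s=manip.read_state();p=s['tcp_pos'];Rt=R.from_euler('xyz',s['ee_rot'],degrees=True).as_matrix()
o=[]
for n in('scene','top'):
    c=manip.capture(n);u=proj(c,[p])[0];x,y=(u-32).astype(int)
    im=cv2.resize(c['image'][y:y+64,x:x+64,::-1],(400,400),interpolation=cv2.INTER_CUBIC)
    for q,col in(([0,0,0],(0,0,255)),([0,0,.022],(0,255,0)),([0,0,-.051],(255,255,0))):
        v=(proj(c,[Rt@np.array(q)+p])[0]-[x,y])*6.25;cv2.circle(im,tuple(v.astype(int).tolist()),3,col,-1)
    o.append(im)
cv2.imwrite('pics/s8.png',np.hstack(o))"
```

```text
(no output)
```

View pics/s8.png

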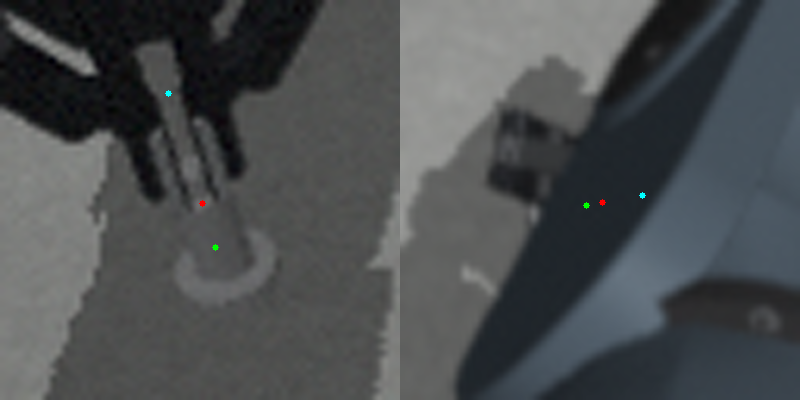

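The scene crop (TCP red at (202,203)) shows the pads ending at about the TCP, so only the tube's 12 mm tip is held. I'll set it back down gently and regrip lower.

```bash
python3 -m jog '0 0 .03 0 0 0;0 0 .06 0 0 0;0 0 .085 0 0 0;0 0 .095 0 0 0;0 0 .098 0 0 0;0 0 .098 0 0 0'; python3 -m jog '0 0 .002 0 0 0;0 0 .004 0 0 0;0 0 .004 0 0 0'
```

```text
time: 5.93
tcp_pos: [0.3886, -0.2683, 0.0414]
ee_rot: [179.9, -0.1, 165.2]
contact_force: [0.2, -0.5, -0.8]
opening: 0.084
gripper_force: 105.2
time: 6.18
tcp_pos: [0.3893, -0.2688, 0.0387]
ee_rot: [-180.0, 0.1, 165.2]
contact_force: [-0.3, 0.7, -1.9]
opening: 0.08
gripper_force: 105.2
```

```bash
for i in 1 2 3; do python3 -m jog '0 0 .001 0 0 0;0 0 .002 0 0 0' | grep -E "tcp|force|open"; done
```

```text
tcp_pos: [0.3895, -0.2688, 0.0369]
contact_force: [0.3, 5.7, 23.0]
opening: 0.082
gripper_force: 112.9
tcp_pos: [0.3903, -0.269, 0.0367]
contact_force: [-6.2, 13.5, 56.0]
opening: 0.084
gripper_force: 124.2
tcp_pos: [0.3908, -0.2692, 0.0365]
contact_force: [-12.1, 19.1, 88.2]
opening: 0.086
gripper_force: 135.8
```

```bash
python3 -m jog '0 0 -.003 0 0 0;0 0 -.005 0 0 0;0 0 -.005 0 0 0'| grep -E "tcp|force"; python3 -m jog '0 0 0 0 0 0;0 0 0 0 0 0;0 0 0 0 0 0;0 0 0 0 0 0;0 0 0 0 0 0;0 0 0 0 0 0' 0.7; python3 cap.py w9;python3 - <<'E'
import pickle;from h import *
c,s=pickle.load(open("w9.pkl","rb"))
cv2.imwrite("pics/w9.png",cv2.resize(c['image'][:,:,::-1],(640,480)))
E
```

```text
tcp_pos: [0.3893, -0.2688, 0.0377]
contact_force: [-0.1, 1.0, -1.2]
gripper_force: 105.3
time: 7.43
tcp_pos: [0.3889, -0.2685, 0.0369]
ee_rot: [180.0, -0.0, 165.2]
contact_force: [-1.0, 0.1, 0.0]
opening: 0.698
gripper_force: 0.0
```

View pics/w9.png

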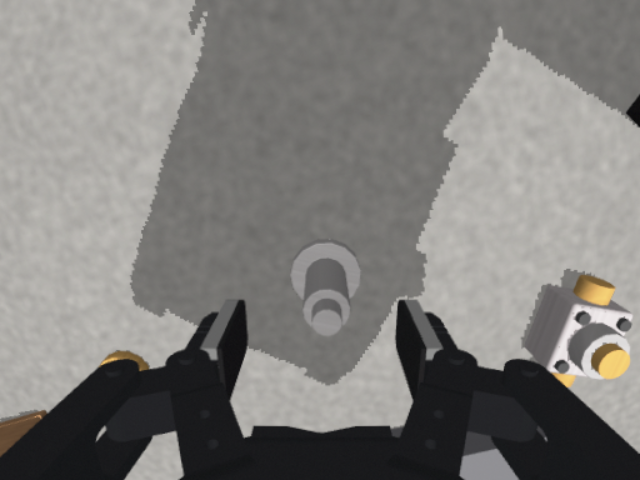

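```bash
python3 -m jog '0 0 .01 0 0 0;0 0 .02 0 0 0;0 0 .02 0 0 0'| grep -E "tcp|force"; python3 -m jog '0 0 .005 0 0 0;0 0 .01 0 0 0;0 0 .01 0 0 0;0 0 .01 0 0 0'| grep -E "tcp|force";python3 -m jog '0 0 0 0 0 0;0 0 0 0 0 0;0 0 0 0 0 0;0 0 0 0 0 0;0 0 0 0 0 0;0 0 0 0 0 0;0 0 0 0 0 0;0 0 0 0 0 0' 0.05
```

```text
tcp_pos: [0.3881, -0.2678, 0.015]
contact_force: [-0.8, 1.0, -0.8]
gripper_force: 0.0
tcp_pos: [0.3888, -0.2685, 0.0068]
contact_force: [0.4, -0.5, 0.1]
gripper_force: 0.0
time: 8.73
tcp_pos: [0.3891, -0.2686, 0.0075]
ee_rot: [-180.0, 0.0, 165.2]
contact_force: [-1.2, 1.5, 4.5]
opening: 0.203
gripper_force: 58.4
```

```bash
python3 -m jog '0 0 -.02 0 0 0;0 0 -.05 0 0 0;0 0 -.08 0 0 0;0 0 -.11 0 0 0;0 0 -.11 0 0 0;0 0 -.11 0 0 0'; python3 -c "
from h import *
go((.60,.017,.118),0)"
```

```text
time: 9.23
tcp_pos: [0.3895, -0.269, 0.1182]
ee_rot: [-179.9, 0.2, 165.2]
contact_force: [0.2, -0.0, -1.8]
opening: 0.205
gripper_force: 58.6
t 9.23 tcp [ 0.3895 -0.269   0.1182] phi 75.2 rows: -0.1306 0.3302 0.0002 0 0 75.2 n>=10.5
```

```bash
python3 -m jog '-.1306 .3302 0 0 0 75.2;-.1306 .3302 0 0 0 75.2;-.1306 .3302 0 0 0 75.2;-.1306 .3302 0 0 0 75.2;-.1306 .3302 0 0 0 75.2;-.1306 .3302 0 0 0 75.2;-.1306 .3302 0 0 0 75.2;-.1306 .3302 0 0 0 75.2;-.1306 .3302 0 0 0 75.2;-.1306 .3302 0 0 0 75.2;-.1306 .3302 0 0 0 75.2;-.1306 .3302 0 0 0 75.2;-.1306 .3302 0 0 0 75.2;-.1306 .3302 0 0 0 75.2'; python3 -m jog '0 0 .03 0 0 0;0 0 .06 0 0 0;0 0 .09 0 0 0;0 0 .1 0 0 0;0 0 .104 0 0 0;0 0 .104 0 0 0'; python3 -m jog '0 0 .001 0 0 0;0 0 .001 0 0 0'
```

```text
time: 10.4
tcp_pos: [0.5987, 0.0174, 0.1156]
ee_rot: [-179.9, -0.0, 90.1]
contact_force: [-0.6, 0.3, -0.9]
opening: 0.206
gripper_force: 58.8
time: 10.9
tcp_pos: [0.5986, 0.0172, 0.0128]
ee_rot: [-179.8, -0.0, 90.1]
contact_force: [-0.9, -0.5, -1.0]
opening: 0.209
gripper_force: 58.9
time: 11.07
tcp_pos: [0.6, 0.0173, 0.0128]
ee_rot: [179.9, 0.0, 90.1]
contact_force: [-0.5, -0.5, -1.8]
opening: 0.206
gripper_force: 58.9
```

```bash
python3 -m jog '0 0 .001 0 0 0;0 0 .001 0 0 0;0 0 .001 0 0 0'|grep -E "tcp|contact";  python3 -m jog '0 0 0 0 0 0;0 0 0 0 0 0;0 0 0 0 0 0;0 0 0 0 0 0;0 0 0 0 0 0' 0.5; python3 -m jog '0 0 -.03 0 0 0;0 0 -.07 0 0 0;0 0 -.11 0 0 0;0 0 -.11 0 0 0' - >/dev/null; python3 -c "
from h import *
go((.452,-.145,.11),64.4);go((.4643,.0098,.11),-49.5)"
```

```text
tcp_pos: [0.5999, 0.0174, 0.0115]
contact_force: [0.7, -0.9, 0.4]
time: 11.73
tcp_pos: [0.5994, 0.0175, 0.0111]
ee_rot: [180.0, -0.0, 90.0]
contact_force: [-0.5, -0.1, -0.1]
opening: 0.498
gripper_force: 0.0
t 12.07 tcp [0.603  0.0173 0.1286] phi 0.0 rows: -0.1622 -0.1513 0.0170 0 0 -64.4 n>=9.0
t 12.07 tcp [0.603  0.0173 0.1286] phi 0.0 rows: -0.0074 -0.1389 0.0171 0 0 49.5 n>=6.9
```

```bash
python3 -m jog '-.0076 -.1357 .021 0 0 49.5;-.0076 -.1357 .021 0 0 49.5;-.0076 -.1357 .021 0 0 49.5;-.0076 -.1357 .021 0 0 49.5;-.0076 -.1357 .021 0 0 49.5;-.0076 -.1357 .021 0 0 49.5;-.0076 -.1357 .021 0 0 49.5;-.0076 -.1357 .021 0 0 49.5;-.0076 -.1357 .021 0 0 49.5;-.0076 -.1357 .021 0 0 49.5' 1; python3 -m jog '0 0 .03 0 0 0;0 0 .06 0 0 0;0 0 .085 0 0 0;0 0 .095 0 0 0;0 0 .102 0 0 0;0 0 .102 0 0 0'; python3 -m jog '0 0 0 0 0 0;0 0 0 0 0 0;0 0 0 0 0 0;0 0 0 0 0 0;0 0 0 0 0 0;0 0 0 0 0 0' 0.1
```

```text
time: 12.9
tcp_pos: [0.4637, 0.0098, 0.1]
ee_rot: [-180.0, 0.0, 40.8]
contact_force: [-0.0, -0.7, -0.8]
opening: 1.002
gripper_force: 0.0
time: 13.4
tcp_pos: [0.4635, 0.0098, -0.0025]
ee_rot: [-179.9, 0.1, 40.6]
contact_force: [-0.5, -0.2, 0.3]
opening: 0.998
gripper_force: 0.0
time: 13.9
tcp_pos: [0.4644, 0.0097, -0.0006]
ee_rot: [179.9, -0.1, 40.5]
contact_force: [-2.6, 0.0, 12.7]
opening: 0.509
gripper_force: 59.2
```

```bash
python3 -m jog '0 0 -.02 0 0 0;0 0 -.05 0 0 0;0 0 -.08 0 0 0;0 0 -.1 0 0 0;0 0 -.1 0 0 0;0 0 -.1 0 0 0'; python3 -c "
from h import *
go((.566,-.2,.098),-1.3)"
```

```text
time: 14.4
tcp_pos: [0.4642, 0.0097, 0.099]
ee_rot: [179.9, -0.1, 40.5]
contact_force: [0.1, 0.7, -1.9]
opening: 0.501
gripper_force: 61.5
t 14.40 tcp [0.4642 0.0097 0.099 ] phi -49.5 rows: -0.0589 0.2256 0.0013 0 0 -48.2 n>=6.7
```

```bash
python3 -m jog '-.059 .2256 0 0 0 -48.2;-.059 .2256 0 0 0 -48.2;-.059 .2256 0 0 0 -48.2;-.059 .2256 0 0 0 -48.2;-.059 .2256 0 0 0 -48.2;-.059 .2256 0 0 0 -48.2;-.059 .2256 0 0 0 -48.2;-.059 .2256 0 0 0 -48.2;-.059 .2256 0 0 0 -48.2;-.059 .2256 0 0 0 -48.2'; python3 -m jog '0 0 .03 0 0 0;0 0 .06 0 0 0;0 0 .082 0 0 0;0 0 .09 0 0 0;0 0 .092 0 0 0;0 0 .092 0 0 0';python3 -m jog '0 0 .001 0 0 0;0 0 .0015 0 0 0;0 0 .0015 0 0 0'
```

```text
time: 15.23
tcp_pos: [0.5647, -0.199, 0.0971]
ee_rot: [-179.9, -0.0, 88.6]
contact_force: [1.0, -0.6, -0.9]
opening: 0.505
gripper_force: 61.6
time: 15.73
tcp_pos: [0.5656, -0.1996, 0.0064]
ee_rot: [-180.0, -0.0, 88.7]
contact_force: [0.5, 0.9, -0.7]
opening: 0.506
gripper_force: 61.5
time: 15.98
tcp_pos: [0.566, -0.2002, 0.0056]
ee_rot: [179.9, 0.0, 88.7]
contact_force: [-0.6, -0.1, -1.6]
opening: 0.504
gripper_force: 61.5
```

```bash
python3 -m jog '0 0 .001 0 0 0;0 0 .0015 0 0 0;0 0 .0015 0 0 0'|grep -E "tcp|contact";  python3 -m jog '0 0 .0007 0 0 0;0 0 .0007 0 0 0'|grep -E "tcp|contact"
```

```text
tcp_pos: [0.5657, -0.2002, 0.0035]
contact_force: [-0.8, -0.1, 1.5]
tcp_pos: [0.5657, -0.2002, 0.0034]
contact_force: [-4.4, 0.8, 9.6]
```

```bash
python3 -m jog '0 0 0 0 0 0;0 0 0 0 0 0;0 0 0 0 0 0;0 0 0 0 0 0' 0.75;  python3 -m jog '0 0 -.03 0 0 0;0 0 -.07 0 0 0;0 0 -.1 0 0 0;.3476 -.1293 -.1 0 0 -43.8;.3476 -.1293 -.1 0 0 -43.8;.3476 -.1293 -.1 0 0 -43.8;.3476 -.1293 -.1 0 0 -43.8;.3476 -.1293 -.1 0 0 -43.8;.3476 -.1293 -.1 0 0 -43.8;.3476 -.1293 -.1 0 0 -43.8;.3476 -.1293 -.1 0 0 -43.8;.3476 -.1293 -.1 0 0 -43.8;.3476 -.1293 -.1 0 0 -43.8;.3476 -.1293 -.1 0 0 -43.8;.3476 -.1293 -.1 0 0 -43.8;.3476 -.1293 -.1 0 0 -43.8'; python3 -c "
from h import *
go((.4448,.1504,-.003),42.5)"
```

```text
time: 16.73
tcp_pos: [0.5655, -0.2, 0.0023]
ee_rot: [-180.0, -0.0, 88.7]
contact_force: [-0.3, -0.7, -0.0]
opening: 0.748
gripper_force: 0.0
time: 18.07
tcp_pos: [0.4444, 0.1495, 0.1024]
ee_rot: [180.0, 0.0, 132.5]
contact_force: [0.2, -0.3, 0.2]
opening: 0.75
gripper_force: 0.0
t 18.07 tcp [0.4444 0.1495 0.1024] phi 42.5 rows: 0.0004 0.0009 0.1054 0 0 -0.0 n>=2.5
```

```bash
python3 -m jog '0 0 .03 0 0 0;0 0 .06 0 0 0;0 0 .085 0 0 0;0 0 .098 0 0 0;0 0 .105 0 0 0;0 0 .105 0 0 0'; python3 -m jog '0 0 0 0 0 0;0 0 0 0 0 0;0 0 0 0 0 0;0 0 0 0 0 0;0 0 0 0 0 0;0 0 0 0 0 0' 0.1;python3 -m jog '0 0 -.02 0 0 0;0 0 -.05 0 0 0;0 0 -.08 0 0 0;0 0 -.1 0 0 0;0 0 -.1 0 0 0;0 0 -.1 0 0 0'; python3 -c "
from h import *
go((.566,-.28,.1),-1.3)"
```

```text
time: 18.57
tcp_pos: [0.4436, 0.1493, -0.0037]
ee_rot: [-179.9, -0.1, 132.4]
contact_force: [-0.7, 0.1, -0.0]
opening: 0.75
gripper_force: 0.0
time: 19.07
tcp_pos: [0.4448, 0.1503, -0.0013]
ee_rot: [179.9, 0.1, 132.5]
contact_force: [-0.8, -2.8, 5.8]
opening: 0.385
gripper_force: 59.7
time: 19.57
tcp_pos: [0.4446, 0.1505, 0.0987]
ee_rot: [179.8, 0.1, 132.5]
contact_force: [-0.1, 0.3, -1.5]
opening: 0.385
gripper_force: 59.6
t 19.57 tcp [0.4446 0.1505 0.0987] phi 42.5 rows: -0.3993 -0.2016 -0.0012 0 0 43.8 n>=10.7
```

```bash
python3 -m jog '-.3993 -.2016 0 0 0 43.8;-.3993 -.2016 0 0 0 43.8;-.3993 -.2016 0 0 0 43.8;-.3993 -.2016 0 0 0 43.8;-.3993 -.2016 0 0 0 43.8;-.3993 -.2016 0 0 0 43.8;-.3993 -.2016 0 0 0 43.8;-.3993 -.2016 0 0 0 43.8;-.3993 -.2016 0 0 0 43.8;-.3993 -.2016 0 0 0 43.8;-.3993 -.2016 0 0 0 43.8;-.3993 -.2016 0 0 0 43.8;-.3993 -.2016 0 0 0 43.8;-.3993 -.2016 0 0 0 43.8;-.3993 -.2016 0 0 0 43.8'|grep -E tcp; python3 -m jog '0 0 .03 0 0 0;0 0 .06 0 0 0;0 0 .082 0 0 0;0 0 .09 0 0 0;0 0 .092 0 0 0;0 0 .092 0 0 0;0 0 .092 0 0 0';python3 -m jog '0 0 .001 0 0 0;0 0 .0015 0 0 0;0 0 .0015 0 0 0'|grep -E "tcp|contact"
```

```text
tcp_pos: [0.5648, -0.2789, 0.0967]
time: 21.4
tcp_pos: [0.5661, -0.2803, 0.0069]
ee_rot: [179.9, 0.1, 88.8]
contact_force: [-0.1, -0.3, -0.6]
opening: 0.382
gripper_force: 59.6
tcp_pos: [0.5656, -0.2803, 0.0046]
contact_force: [0.7, 0.1, -1.0]
```

```bash
python3 -m jog '0 0 .001 0 0 0;0 0 .001 0 0 0;0 0 .001 0 0 0'|grep -E "tcp|contact"
```

```text
tcp_pos: [0.5652, -0.2802, 0.0029]
contact_force: [-0.6, 0.2, -0.8]
```

```bash
python3 -m jog '0 0 .001 0 0 0;0 0 .001 0 0 0;0 0 .001 0 0 0'|grep -E "tcp|contact"; python3 -m jog '0 0 0 0 0 0;0 0 0 0 0 0;0 0 0 0 0 0;0 0 0 0 0 0' 0.65
```

```text
tcp_pos: [0.5653, -0.2802, 0.0027]
contact_force: [-3.1, 1.9, 8.3]
time: 22.48
tcp_pos: [0.5653, -0.2802, 0.0018]
ee_rot: [-180.0, -0.0, 88.7]
contact_force: [0.8, 0.1, 0.1]
opening: 0.649
gripper_force: 0.0
```

```bash
python3 -m jog '0 0 -.03 0 0 0;0 0 -.07 0 0 0;0 0 -.1 0 0 0;.1318 -.1168 -.1 0 0 -65.7;.1318 -.1168 -.1 0 0 -65.7;.1318 -.1168 -.1 0 0 -65.7;.1318 -.1168 -.1 0 0 -65.7;.1318 -.1168 -.1 0 0 -65.7;.1318 -.1168 -.1 0 0 -65.7;.1318 -.1168 -.1 0 0 -65.7;.1318 -.1168 -.1 0 0 -65.7;.1318 -.1168 -.1 0 0 -65.7;.1318 -.1168 -.1 0 0 -65.7;.1318 -.1168 -.1 0 0 -65.7;.1318 -.1168 -.1 0 0 -65.7;.1318 -.1168 -.1 0 0 -65.7' 0.75; python3 -c "
from h import *
go((.4523,-.1456,-.0035),64.4)"
```

```text
time: 23.82
tcp_pos: [0.4514, -0.1458, 0.1019]
ee_rot: [-180.0, -0.0, 154.3]
contact_force: [-0.6, -0.1, -0.3]
opening: 0.757
gripper_force: 0.0
t 23.82 tcp [ 0.4514 -0.1458  0.1019] phi 64.3 rows: -0.0007 0.0006 0.1054 0 0 -0.1 n>=2.5
```

```bash
python3 -m jog '0 0 .03 0 0 0;0 0 .06 0 0 0;0 0 .085 0 0 0;0 0 .098 0 0 0;0 0 .105 0 0 0;0 0 .105 0 0 0'; python3 -m jog '0 0 0 0 0 0;0 0 0 0 0 0;0 0 0 0 0 0;0 0 0 0 0 0;0 0 0 0 0 0;0 0 0 0 0 0' 0.1;python3 -m jog '0 0 -.02 0 0 0;0 0 -.05 0 0 0;0 0 -.08 0 0 0;0 0 -.11 0 0 0;0 0 -.11 0 0 0;0 0 -.11 0 0 0'; python3 -c "
from h import *
go((.572,.216,.11),-1)"
```

```text
time: 24.32
tcp_pos: [0.4509, -0.1456, -0.0042]
ee_rot: [-180.0, -0.1, 154.4]
contact_force: [-0.1, 0.3, -0.9]
opening: 0.746
gripper_force: 0.0
time: 24.82
tcp_pos: [0.4522, -0.1461, -0.0018]
ee_rot: [180.0, 0.1, 154.4]
contact_force: [-1.2, 0.1, 5.9]
opening: 0.408
gripper_force: 60.7
time: 25.32
tcp_pos: [0.4523, -0.1462, 0.1088]
ee_rot: [180.0, 0.2, 154.4]
contact_force: [-1.0, 0.7, -1.9]
opening: 0.406
gripper_force: 60.7
t 25.32 tcp [ 0.4523 -0.1462  0.1088] phi 64.4 rows: 0.0485 0.3784 -0.0014 0 0 65.4 n>=9.1
```

```bash
python3 -m jog '.0485 .3784 0 0 0 65.4;.0485 .3784 0 0 0 65.4;.0485 .3784 0 0 0 65.4;.0485 .3784 0 0 0 65.4;.0485 .3784 0 0 0 65.4;.0485 .3784 0 0 0 65.4;.0485 .3784 0 0 0 65.4;.0485 .3784 0 0 0 65.4;.0485 .3784 0 0 0 65.4;.0485 .3784 0 0 0 65.4;.0485 .3784 0 0 0 65.4;.0485 .3784 0 0 0 65.4;.0485 .3784 0 0 0 65.4'|grep -E tcp; python3 -m jog '0 0 .03 0 0 0;0 0 .06 0 0 0;0 0 .09 0 0 0;0 0 .1 0 0 0;0 0 .102 0 0 0;0 0 .102 0 0 0;0 0 .102 0 0 0';python3 -m jog '0 0 .001 0 0 0;0 0 .0015 0 0 0;0 0 .0015 0 0 0'|grep -E "tcp|contact"
```

```text
tcp_pos: [0.5701, 0.216, 0.1055]
time: 26.98
tcp_pos: [0.5718, 0.2161, 0.0062]
ee_rot: [179.9, -0.0, 89.0]
contact_force: [0.6, -0.9, -1.2]
opening: 0.404
gripper_force: 61.1
tcp_pos: [0.5713, 0.2165, 0.0041]
contact_force: [0.4, -0.4, -2.0]
```

```bash
python3 -m jog '0 0 .001 0 0 0;0 0 .001 0 0 0;0 0 .001 0 0 0'|grep -E "tcp|contact"
```

```text
tcp_pos: [0.571, 0.2165, 0.0024]
contact_force: [-0.5, -1.2, -1.5]
```

```bash
python3 -m jog '0 0 .001 0 0 0;0 0 .001 0 0 0;0 0 .001 0 0 0'|grep -E "tcp|contact"; python3 -m jog '0 0 0 0 0 0;0 0 0 0 0 0;0 0 0 0 0 0;0 0 0 0 0 0' 0.65;python3 -m jog '0 0 -.03 0 0 0;0 0 -.07 0 0 0;0 0 -.1 0 0 0;.0543 -.1863 -.1 0 0 -40.3;.0543 -.1863 -.1 0 0 -40.3;.0543 -.1863 -.1 0 0 -40.3;.0543 -.1863 -.1 0 0 -40.3;.0543 -.1863 -.1 0 0 -40.3;.0543 -.1863 -.1 0 0 -40.3;.0543 -.1863 -.1 0 0 -40.3;.0543 -.1863 -.1 0 0 -40.3;.0543 -.1863 -.1 0 0 -40.3;.0543 -.1863 -.1 0 0 -40.3' 0.75; python3 -c "
from h import *
go((.3867,.2738,-.002),39.3)"
```

```text
tcp_pos: [0.5711, 0.2165, 0.0021]
contact_force: [-2.6, -0.1, 7.7]
time: 28.07
tcp_pos: [0.571, 0.2164, 0.0013]
ee_rot: [-180.0, 0.0, 89.0]
contact_force: [-0.3, 0.5, 0.3]
opening: 0.653
gripper_force: 0.0
time: 29.15
tcp_pos: [0.3864, 0.2737, 0.1013]
ee_rot: [180.0, 0.0, 129.2]
contact_force: [0.6, 0.6, 0.4]
opening: 0.752
gripper_force: 0.0
t 29.15 tcp [0.3864 0.2737 0.1013] phi 39.2 rows: -0.0001 0.0003 0.1033 0 0 -0.1 n>=2.5
```

```bash
python3 -m jog '0 0 .03 0 0 0;0 0 .06 0 0 0;0 0 .085 0 0 0;0 0 .098 0 0 0;0 0 .103 0 0 0;0 0 .103 0 0 0'; python3 -m jog '0 0 0 0 0 0;0 0 0 0 0 0;0 0 0 0 0 0;0 0 0 0 0 0;0 0 0 0 0 0;0 0 0 0 0 0' 0.1;python3 -m jog '0 0 -.02 0 0 0;0 0 -.05 0 0 0;0 0 -.08 0 0 0;0 0 -.11 0 0 0;0 0 -.11 0 0 0;0 0 -.11 0 0 0'; python3 -c "
from h import *
go((.572,.297,.11),-1)"
```

```text
time: 29.65
tcp_pos: [0.3856, 0.2734, -0.0025]
ee_rot: [-179.9, -0.0, 129.2]
contact_force: [-0.4, 0.1, 0.6]
opening: 0.749
gripper_force: 0.0
time: 30.15
tcp_pos: [0.3866, 0.2743, -0.0003]
ee_rot: [179.9, 0.0, 129.3]
contact_force: [-0.0, 0.2, 5.0]
opening: 0.414
gripper_force: 60.6
time: 30.65
tcp_pos: [0.3864, 0.2743, 0.1101]
ee_rot: [179.8, 0.0, 129.3]
contact_force: [0.4, -0.4, -2.3]
opening: 0.409
gripper_force: 61.0
t 30.65 tcp [0.3864 0.2743 0.1101] phi 39.3 rows: -0.1001 0.1579 0.0008 0 0 40.3 n>=5.6
```

```bash
python3 -m jog '-.1001 .1579 0 0 0 40.3;-.1001 .1579 0 0 0 40.3;-.1001 .1579 0 0 0 40.3;-.1001 .1579 0 0 0 40.3;-.1001 .1579 0 0 0 40.3;-.1001 .1579 0 0 0 40.3;-.1001 .1579 0 0 0 40.3;-.1001 .1579 0 0 0 40.3;-.1001 .1579 0 0 0 40.3'|grep -E tcp; python3 -m jog '0 0 .03 0 0 0;0 0 .06 0 0 0;0 0 .09 0 0 0;0 0 .1 0 0 0;0 0 .102 0 0 0;0 0 .102 0 0 0;0 0 .102 0 0 0';python3 -m jog '0 0 .001 0 0 0;0 0 .0015 0 0 0;0 0 .0015 0 0 0'|grep -E "tcp|contact"
```

```text
tcp_pos: [0.5702, 0.2964, 0.1076]
time: 31.98
tcp_pos: [0.5718, 0.2969, 0.0078]
ee_rot: [179.9, -0.0, 89.1]
contact_force: [-0.2, 0.1, -2.1]
opening: 0.412
gripper_force: 61.0
tcp_pos: [0.5715, 0.2967, 0.0055]
contact_force: [-0.7, -0.9, -2.7]
```

```bash
python3 -m jog '0 0 .001 0 0 0;0 0 .001 0 0 0;0 0 .001 0 0 0'|grep -E "tcp|contact"
```

```text
tcp_pos: [0.5712, 0.2965, 0.0039]
contact_force: [0.7, 0.1, -1.8]
```

```bash
python3 -m jog '0 0 .001 0 0 0;0 0 .001 0 0 0;0 0 .001 0 0 0'|grep -E "tcp|contact"; python3 -m jog '0 0 0 0 0 0;0 0 0 0 0 0;0 0 0 0 0 0;0 0 0 0 0 0' 0.65;python3 -m jog '0 0 -.03 0 0 0;0 0 -.07 0 0 0;0 0 -.1 0 0 0;0 -.2 -.14 0 0 0;0 -.2 -.14 0 0 0;0 -.2 -.14 0 0 0;0 -.2 -.14 0 0 0;0 -.2 -.14 0 0 0;0 -.2 -.14 0 0 0;0 -.2 -.14 0 0 0;0 -.2 -.14 0 0 0';python3 -c "
from plant import manip;import cv2,numpy as np
a=manip.capture('top')['image'][110:250,60:410,::-1];b=manip.capture('scene')['image'][130:330,130:480,::-1]
cv2.imwrite('pics/end.png',np.vstack([cv2.resize(a,(600,240)),cv2.resize(b,(600,343),interpolation=cv2.INTER_CUBIC)]))"
```

```text
tcp_pos: [0.5713, 0.2966, 0.0037]
contact_force: [-3.6, -1.3, 6.5]
time: 33.07
tcp_pos: [0.5713, 0.2965, 0.0029]
ee_rot: [180.0, -0.0, 89.0]
contact_force: [0.0, 0.4, -0.3]
opening: 0.649
gripper_force: 0.0
time: 33.98
tcp_pos: [0.372, 0.3002, 0.1432]
ee_rot: [179.9, -0.0, 89.0]
contact_force: [0.2, 0.8, 0.5]
opening: 0.648
gripper_force: 0.0
```

View pics/end.png

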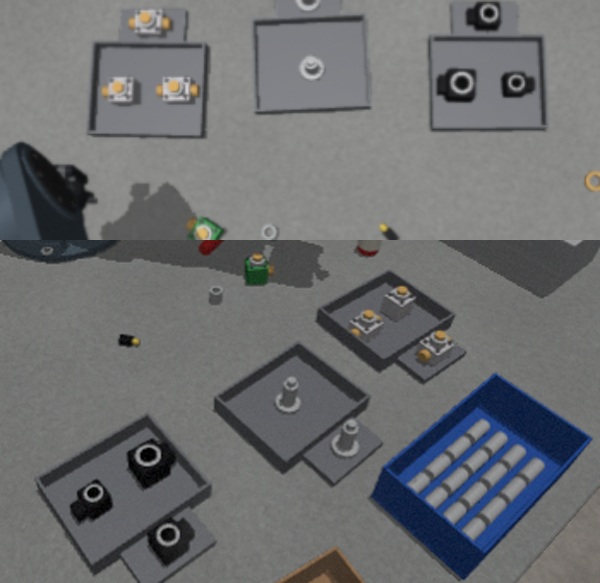

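All five parts stand upright in the right trays: the valve bodies at (120,90) and (177,90), the core tube at (311,68), the coils at (460,85) and (516,85). The gripper is empty and stands clear, so I hand in.

```bash
python3 -m jog '0 0 0 0 0 0;0 0 0 0 0 0;0 0 0 0 0 0' | grep contact; python3 -c "
from plant import manip
print(manip.hand_in())"
```

```text
contact_force: [-0.2, -0.9, 0.7]
the job is handed in; nothing more can be done
None
```

The job is handed in at about 34 s of the 118 s allowed: the last pictures show all five parts upright in their matching trays, and the arm stayed clear of the red bottle; the hand-in call returned no verdict.

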